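# Lift the ratchet pawl of a jar vice and take out the jar

## Task

A preserve jar is clamped in the ratchet jar vice. Gently press the thumb screw on the pawl's tail so that the pawl lifts off the ratchet wheel, and keep it lifted until the jaw has backed off all the way; then take the jar out and set it down upright in the shallow wooden tray. The pawl is slender, so never lean on it with more than about 15 N; do not drop the jar, and leave the other loose things where they are.

Things in the scene. Friction and masses are not known exactly. Their poses are not given: they have to be found in the camera images.
- jar_vice: grey steel jar vice fixed to the table; base plate 100 (x) by 260 (y) by 12 mm high; origin at the centre of the plate's underside, z up, y along the jaw's travel. Moving jaw (top z 63 mm) on the jar's +y side, its rack bar (z 64 to 74) running on to +y at x 5 to 14. Ratchet wheel, radius 28 mm, axle along x at y 36, z 48; black star knob on its -x end
- vice_seat (a point): where the jar stands in the vice: centre of the seat on the upper face of the base plate, at (0, -65, 12) mm in the vice frame; behind it on the -y side is a fixed rubber-faced V jaw, top at z 57 mm
- screw_axis (a point): point fixed on the vice at (-4, 122, 87) mm in its frame, on the upright axis of the thumb screw. The screw's round flat knurled steel head, 20 mm across, is the highest part there. The screw is set differently from case to case: the head's top at rest lies 0 to 15 mm above this point and is not measured, so feel for it
- vice_jaw (a joint): travel of the moving jaw away from the jar (m): 0 clamped, 0.020 fully backed off. A damped spring opens it by itself at 5 to 8 mm/s (about 3 s in all) while the pawl is lifted; if the pawl is let down too early it catches the wheel again on a later tooth. The jaw stays where it got to
- release_pawl: dark steel rocker, origin on its pivot pin, nose (to -y) on top of the wheel, thumb screw on its tail 50 mm to +y. Pressing the screw head down lifts the nose against a spring and friction: 5 to 10 N. The head tips as it goes, its top moving some 4 mm to +y. Nose clear of the teeth after 7 to 8 mm of head travel; hard stop at 9 mm, where the force rises at once
- clamped_jar: round preserve jar with tan contents and a cream screw lid, 60 mm diameter, 92 mm high, 0.2 to 0.4 kg, the one standing in the vice; the lid band, 54 mm diameter, is 74 to 92 mm above its underside; origin at the centre of its underside, z up; when clamped it stands on the vice's base plate, 12 mm above the table
- wood_tray: square shallow tray of brown wood, fixed, empty, 120 by 120 mm outside, 110 by 110 mm inside, 18 mm high, floor 5 mm thick; origin at the centre of its underside on the table
- spare_jar: loose bystander: a preserve jar that looks like the clamped one, tan with cream lid, 60 mm diameter, 92 mm high, origin at the centre of its underside
- pickle_jar: loose bystander: taller jar with green contents and white lid, 68 mm diameter, 122 mm high, origin at the centre of its underside
- tape_roll: loose bystander: roll of tape lying flat, 66 mm diameter, 24 mm high, origin at the centre of its underside
- marker_pen: loose bystander: fat marker pen lying on its side, 125 mm long along its y, 17 mm thick, origin at the middle of its underside
Mind the look-alikes: they are no part of the job. What is shaped like the clamped_jar but red, turquoise or yellow is not meant.

How it is judged:
On the way:
1. the pawl lifted and the jaw backed off fully, with the jar still standing in the vice (value of joint vice_jaw above 0.0185 m and z of clamped_jar in the frame of jar_vice below 0.02 m and y of clamped_jar in the frame of jar_vice between -0.09 and -0.04 m), for 0.2 s.
At the end, for the whole second after the job is handed in: The jar from the vice stands upright (within 0.1 rad) and at rest flat on the floor of the wooden tray (its underside less than 10 mm above the table, within 40 mm of the tray's centre), and the jaw is still backed off by more than 18.5 mm (horizontal distance between clamped_jar and wood_tray below 0.04 m and height (world z) of clamped_jar below 0.01 m and angle between clamped_jar's own z axis and vertical below 0.1 rad and linear speed of clamped_jar below 0.02 m/s and value of joint vice_jaw above 0.0185 m); the robot touches nothing.
It fails at once if the pawl, with its thumb screw, is loaded with more than 15 N (contact force between any of the fingers, the arm and release_pawl above 15 N).
It fails at once if the jar is dropped: touched by nothing with its underside more than 30 mm above the table (height (world z) of clamped_jar above 0.03 m and contact force between anything else and clamped_jar below 0.01 N).
It fails at once if the jar is tipped by more than 0.5 rad (angle between clamped_jar's own z axis and vertical above 0.5 rad).
It fails at once if another loose thing is moved by more than 30 mm (distance of any of spare_jar, pickle_jar, tape_roll, marker_pen from where it was at the start of the episode above 0.03 m).
It also fails if it takes over 67 s, if anything falls off the work surface, if the arm or the gripper's body presses on something with over 40 N, if the wrist force passes 120 N, or if a joint passes its speed limit or range.

## Robot

A 6-joint arm with a two-finger parallel gripper is mounted at the origin on a cart in front of the work surface, level with it; the furniture and walls round the work are solid. World frame = base frame: x ahead of the robot, y to its left, z up, the work surface at z = 0. Lengths are in m, angles in rad, forces in N, time in s.
With the tool pointing down it reaches from about 0.425 to 0.95 m from the base axis. Payload 3.5 kg.
Tool frame: the origin (TCP) lies at the very end of the fingers, on their centre line; the grasp point (between the pads) lies 19 mm behind it; z points along the fingers, y is the line along which they close (so a half turn about z gives the same grasp; the last joint's range is limited). The gripper opens to 85 mm and grips with 20 to 120 N. Pads are 22 mm wide; open, the fingers measure 114 mm over their backs; the gripper's body (76 mm by 85 mm) begins 54 mm behind the grasp point. The pads swing forward as they close: fully open they stand 13 mm farther back than shut.
Start: joints at [-1.281, 0.286, 1.577, -0, 1.279, -0.15], TCP at [0.287, -0.611, 0.231] pointing down, gripper open.
Joint ranges: [-2.77, 2.77], [-0.9, 2.22], [0.21, 2.48], [-1.53, 4.67], [0.24, 2.81], [-2.84, 2.84]. Speed limits (rad/s): [2.79, 2.79, 3.14, 3.14, 3.14, 3.14].

## Interface

Orientations are given as a unit quaternion [x, y, z, w].
In Python, from plant import ctrl gives the robot as it stands.
- The arm moves only by the tool carry_out, never from a script. Its argument "deltas" is one flat list of numbers, 6 for each row, row after row: the shift along the tool's x, y, z in m, then the turn, a rotation vector about the tool's x, y, z in rad. A call has 1 to 5 rows; each row is the pose to reach, as a shift and turn from the pose commanded when the call began, along the tool's axes at that moment; what a row does not reach only later rows make up. A row lasts 1/8 s, in which the tool goes at most 62.5 mm and 10.7 degrees, less where a joint would pass 70% of its speed; a pose out of reach is approached as far as the arm can. A call with a gripper value outside its range is refused whole. "grip" is the opening in per cent of the stroke, from 0 (shut) to 100 (fully open), set as the call begins (left out, the last holds). The fingers move at their own pace and stop on an object; "grip_force" is the grip in N (left out, the last holds). Time passes only in rows, so rows that repeat a pose let the fingers close. It gives the time, the measured TCP pose, the force, the opening and the grip force at its end, in the units of the state.
- ctrl.get_state(): the state, without advancing time (a new reading comes with each control period).
- ctrl.read_camera(name): name is "side" or "top" or "wrist"; returns (picture, depth): 420x560x3 uint8, red, green, blue; 420x560 float32, m along the optical axis (not along the pixel's ray), 0 where there is no reading.
- ctrl.camera_model(name): a dict with "intrinsics" (3x3 intrinsics, pixels), "k1" (the pictures are not rectified: a ray, as slopes to the right and down, at radius r is drawn at 1 + k1 r^2 times it, then the intrinsics apply), "extrinsics" (4x4, takes a point from world to camera coordinates); the wrist camera has in their place "hand_eye" (4x4, takes a point from camera to tool coordinates, whose origin is the TCP and whose axes are the flange's). Camera axes: x right, y down, z forward; pixel columns grow to the right and rows downward; lengths in m; the calibration is good to about 2 mm. A picture is of the moment at which its call begins: read the wrist's pose just before it. camera_model takes no time and is no camera call.
- ctrl.sign_off(): hands the job in; it is judged then, once.
Trained networks look in the newest picture that a camera, given by its name, has taken for a name from the list of things; names that differ only in an ending like _2 or _b are one class to them, and where a whole thing is asked for, a point or a joint stands for the part that bears it (a point fixed in the world has none). Each returns a list of dicts, best first, with "score" (0 to 1); they miss things now and then, are a little off and sometimes report something else, mostly with a low value. They report only what shows in the picture. A call takes as long as a camera call. They do not tell look-alikes from the thing itself.
- ctrl.find_in(camera, query): "uv" ([column, row] in pixels, amid what is visible of it).
The state is a dict: "time": time; "qpos": joint angles; "dq": joint speeds; "joint_efforts": joint torques, N m; "eef_pos": TCP position; "tcp_rot": TCP orientation; "contact_force": force on the tool from outside, world axes, zero at the start; "wrist_torque": the same for the moment, N m; "opening": opening from 0.0 (shut) to 1.0 (fully open); "finger_force": force on a finger pad.
Only numpy, scipy, OpenCV 4.12 (cv2) and the standard library are available. Lean on these libraries where they do the work, as an engineer would, in place of code of your own. Each camera call takes 0.05 s, during which the arm holds its last target. There are 200 camera calls.

## Working session

There is one attempt and no reset: what is moved stays moved. The work goes in short steps, Python scripts to look and compute and a tool call to move; the robot and the scene stay as the last step left them, time stands still between calls to the robot, and variables do not carry over. Pictures are saved under pics/ and viewed, at most 10 in all, crops included, and the job is handed in when it is done.

Besides the shell and the picture viewer there is one more tool, called after "Call:" as name(argument=value, ...) on one line, values as JSON. carry_out: Moves the arm, as the interface text tells. Its arguments: {"type":"object","properties":{"deltas":{"type":"array"},"grip":{"type":"number"},"grip_force":{"type":"number"}},"required":["deltas"]}

```bash
mkdir -p pics; cat > h.py <<'E'
from plant import ctrl
import numpy as np, cv2
from scipy.spatial.transform import Rotation as R
def px2w(cam,uv,depth,pose=None):
    m=ctrl.camera_model(cam);K=np.array(m['intrinsics']);k=m['k1']
    d=np.array([(uv[0]-K[0,2])/K[0,0],(uv[1]-K[1,2])/K[1,1]]);u=d.copy()
    for _ in range(10): u=d/(1+k*(u@u))
    p=np.array([u[0]*depth,u[1]*depth,depth,1])
    if cam=='wrist':
        s=pose; q=np.array(m['hand_eye'])@p
        return R.from_quat(s['tcp_rot']).apply(q[:3])+s['eef_pos']
    return (np.linalg.inv(np.array(m['extrinsics']))@p)[:3]
def cloud(cam,dep,pose=None):
    m=ctrl.camera_model(cam);K=np.array(m['intrinsics']);k=m['k1']
    v,u=np.mgrid[:420,:560]
    d=np.stack([(u-K[0,2])/K[0,0],(v-K[1,2])/K[1,1]],-1);x=d.copy()
    for _ in range(10): x=d/(1+k*(x**2).sum(-1,keepdims=True))
    p=np.concatenate([x*dep[...,None],dep[...,None]],-1)
    if cam=='wrist':
        T=np.array(m['hand_eye']);Rt=R.from_quat(pose['tcp_rot']).as_matrix()
        q=p@T[:3,:3].T+T[:3,3]; return q@Rt.T+np.array(pose['eef_pos'])
    E=np.linalg.inv(np.array(m['extrinsics'])); return p@E[:3,:3].T+E[:3,3]
E
python3 - <<'E'
from h import *
print(ctrl.get_state())
for c in ['top','side']:
    im,d=ctrl.read_camera(c); cv2.imwrite(f'pics/{c}0.png',im[...,::-1]); np.save(c+'0.npy',d)
    C=cloud(c,d)
    for n in ['jar_vice','vice_seat','screw_axis','release_pawl','clamped_jar','wood_tray','pickle_jar','tape_roll','marker_pen']:
        for r in ctrl.find_in(c,n)[:3]:
            u,v=np.round(r['uv']).astype(int); print(c,n,u,v,round(r['score'],2),C[v,u].round(3))
E
```

```text
{'time': 0.0, 'qpos': array([-1.28100676e+00,  2.87225042e-01,  1.57816399e+00, -1.05489358e-05,
        1.27862525e+00, -1.49991865e-01]), 'dq': array([-9.35843828e-04,  1.20412418e-03,  2.79252345e-04,  7.73789088e-04,
        7.99969117e-06,  4.85362211e-04]), 'joint_efforts': array([-2.46205118e-04, -4.05986845e+01, -2.92625731e+01, -1.56611059e-04,
        5.91409756e-03,  3.60921874e-06]), 'eef_pos': array([ 0.28721478, -0.61011811,  0.22991465]), 'tcp_rot': array([ 9.75920245e-01,  2.18124299e-01, -8.96023539e-05, -1.20750439e-03]), 'contact_force': array([ 0.31616512, -0.19172298, -0.08090804]), 'wrist_torque': array([ 0.00680532, -0.0681983 , -0.04420801]), 'finger_force': 0.0, 'opening': 1.0016453853209266}
top jar_vice 183 240 0.95 [0.476 0.247 0.05 ]
top vice_seat 184 238 0.61 [ 0.427 -0.043  1.513]
top screw_axis 181 244 0.69 [0.464 0.253 0.049]
top release_pawl 154 242 0.53 [0.471 0.328 0.078]
top clamped_jar 160 195 0.75 [0.612 0.308 0.09 ]
top clamped_jar 206 235 0.68 [0.488 0.168 0.105]
top clamped_jar 355 210 0.63 [ 0.555 -0.275  0.096]
top wood_tray 394 227 0.7 [ 0
[... 206 characters left out ...]
1 0.014]
side jar_vice 300 302 0.58 [0.488 0.269 0.014]
side jar_vice 308 304 0.45 [0.472 0.354 0.095]
side vice_seat 302 302 0.68 [0.483 0.266 0.011]
side screw_axis 303 301 0.72 [0.481 0.28  0.029]
side release_pawl 309 305 0.48 [0.47  0.358 0.097]
side release_pawl 303 304 0.2 [0.481 0.272 0.011]
side clamped_jar 241 305 0.86 [0.612 0.339 0.067]
side clamped_jar 300 251 0.78 [0.493 0.196 0.105]
side clamped_jar 291 228 0.57 [0.519 0.065 0.075]
side wood_tray 305 168 0.63 [ 0.488 -0.41   0.006]
side wood_tray 304 304 0.61 [0.479 0.296 0.035]
side pickle_jar 263 144 0.87 [ 0.641 -0.419  0.093]
side tape_roll 320 224 0.81 [ 0.439 -0.029  0.026]
side tape_roll 309 304 0.28 [0.47  0.355 0.096]
```

```bash
python3 - <<'E'
import cv2,numpy as np
t=cv2.imread('pics/top0.png');s=cv2.imread('pics/side0.png')
a=cv2.resize(t[130:290,100:440],(800,376),interpolation=cv2.INTER_CUBIC)
cv2.imwrite('pics/a.png',a)
b=cv2.resize(s[210:350,210:370],(680,595),interpolation=cv2.INTER_CUBIC)
cv2.imwrite('pics/b.png',b)
E
```

```text
(no output)
```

View pics/a.png

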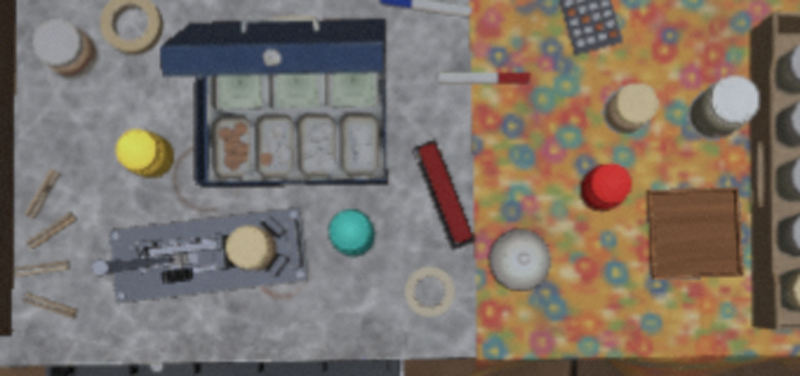

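View pics/b.png

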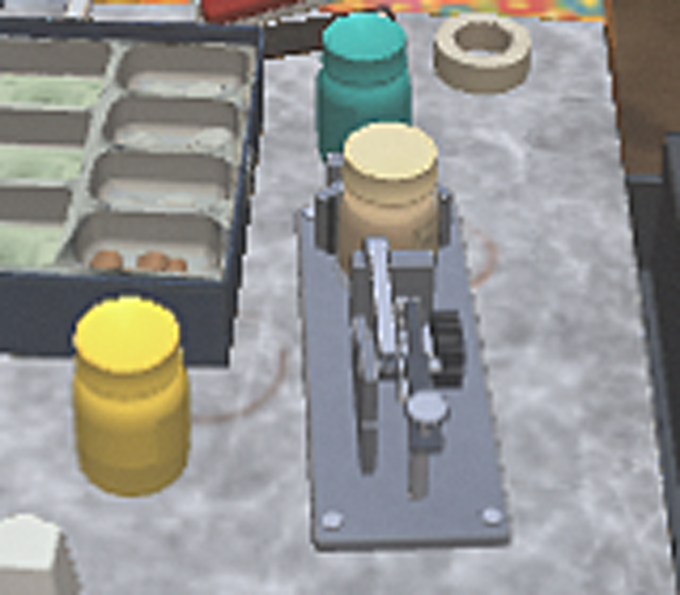

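Candidates for the clamped jar (top image pixels): the cream-lid jar in the vice (206,235), the spare look-alike (369,175), and the coloured ones, yellow (160,195), turquoise (250,228) and red (358,209). I choose (206,235): cream lid, tan, standing between the V jaw and the moving jaw. The thumb screw head shows at top (142,243) and side (311,306).

```bash
python3 - <<'E'
from h import *
C=cloud('top',np.load('top0.npy'));S=cloud('side',np.load('side0.npy'))
print('screw',C[243,142],C[244,143],S[306,311],S[305,310],S[305,311])
def sel(P,x0,x1,y0,y1,z0,z1):
    return P[(P[...,0]>x0)&(P[...,0]<x1)&(P[...,1]>y0)&(P[...,1]<y1)&(P[...,2]>z0)&(P[...,2]<z1)]
for nm,P in [('t',C),('s',S)]:
    a=sel(P,.38,.58,.1,.42,.007,.2)
    r=cv2.minAreaRect(a[:,:2].astype(np.float32)*1000);print(nm,r,len(a))
    j=sel(P,.45,.55,.12,.24,.098,.11);print('jar lid',np.median(j,0),j.min(0),j.max(0),len(j))
    t=sel(P,.42,.6,-.5,-.32,.01,.03);print('tray',cv2.minAreaRect(t[:,:2].astype(np.float32)*1000),len(t))
    h=sel(P,.40,.54,.26,.45,.084,.12);print('head',h.round(3)[:30])
E
```

```text
screw [0.46828307 0.35913045 0.09644624] [0.46535531 0.3571083  0.09303168] [0.46548158 0.35932805 0.09529416] [0.46761175 0.35941393 0.09808532] [0.4655318  0.35737376 0.09612635]
t ((483.08197021484375, 261.1581115722656), (318.2767333984375, 198.30038452148438), 88.98662567138672) 2719
jar lid [0.48985278 0.17314399 0.10297698] [0.46454318 0.14733144 0.09800271] [0.51518643 0.19857953 0.10998685] 238
tray ((512.2301635742188, -419.0545959472656), (139.46310424804688, 176.3946533203125), 88.26994323730469) 462
head [[0.497 0.302 0.086]
 [0.495 0.312 0.084]
 [0.494 0.308 0.087]
 [0.494 0.296 0.087]
 [0.479 0.278 0.087]
 [0.477 0.362 0.088]
 [0.476 0.3   0.086]
 [0.476 0.296 0.09 ]
 [0.476 0.292 0.091]
 [0.476 0.29  0.086]
 [0.476 0.288 0.085]
 [0.476 0.284 0.089]
 [0.476 0.281 0.09 ]
 [0.476 0.278 0.088]
 [0.476 0.275 0.089]
 [0.474 0.365 0.096]
 [0.474 0.362 0.096]
 [0.474 0.359 0.098]
 [0.474 0.358 0.092]
 [0.474 0.353 0.096]
 [0.473 0.296 0.088]
 [0.473 0.293 0.087]
 [0.473 0.287 0.09 ]
 [0.473 0.283 0.091]
 [0.473 0.281 0.088]
 [0.473 0.278 0.09 ]
 [0.473 0.276 0.085]
 [0.473 0.
[... 322 characters left out ...]
 (152.28457641601562, 175.51947021484375), 88.3679428100586) 398
head [[0.479 0.277 0.086]
 [0.477 0.278 0.087]
 [0.475 0.279 0.089]
 [0.479 0.28  0.086]
 [0.477 0.282 0.088]
 [0.474 0.279 0.086]
 [0.477 0.283 0.086]
 [0.474 0.285 0.088]
 [0.472 0.282 0.086]
 [0.479 0.286 0.086]
 [0.476 0.284 0.084]
 [0.474 0.287 0.087]
 [0.472 0.288 0.088]
 [0.479 0.288 0.085]
 [0.476 0.29  0.087]
 [0.474 0.292 0.089]
 [0.472 0.291 0.088]
 [0.476 0.294 0.088]
 [0.474 0.295 0.089]
 [0.472 0.293 0.088]
 [0.476 0.296 0.086]
 [0.474 0.295 0.086]
 [0.472 0.295 0.086]
 [0.476 0.298 0.086]
 [0.474 0.297 0.085]
 [0.472 0.297 0.085]
 [0.472 0.3   0.085]
 [0.468 0.349 0.096]
 [0.474 0.352 0.095]
 [0.472 0.351 0.094]]
```

```bash
cat >> h.py <<'E'
def Rdown(yawdeg):  # tool x at yaw, z down
    y=np.radians(yawdeg); return R.from_matrix(np.array([[np.cos(y),np.sin(y),0],[np.sin(y),-np.cos(y),0],[0,0,-1]]))
def plan(p,yaw,s=None):
    s=s or ctrl.get_state(); R0=R.from_quat(s['tcp_rot'])
    d=R0.inv().apply(np.array(p)-s['eef_pos']); r=(R0.inv()*Rdown(yaw)).as_rotvec()
    print('t',round(s['time'],3),'delta',d.round(4).tolist(),r.round(4).tolist())
E
python3 - <<'E'
from h import *
print(np.array(ctrl.camera_model('wrist')['hand_eye']).round(3))
plan([.5,-.1,.26],50);plan([.46,.30,.26],95.6)
E
```

```text
[[-0.    -0.954 -0.3    0.078]
 [ 1.     0.    -0.001  0.001]
 [ 0.001 -0.3    0.954 -0.142]
 [ 0.     0.     0.     1.   ]]
t 1.0 delta [0.4098, -0.3716, -0.0287] [0.0001, 0.0, -0.4329]
t 1.0 delta [0.5439, -0.7506, -0.0287] [0.0, 0.0, -1.2287]
```

Call:
carry_out(deltas=[0.41,-0.372,-0.029,0,0,-0.433,0.41,-0.372,-0.029,0,0,-0.433,0.41,-0.372,-0.029,0,0,-0.433,0.41,-0.372,-0.029,0,0,-0.433,0.41,-0.372,-0.029,0,0,-0.433], grip=0)

```text
time: 1.62
eef_pos: [0.4078, -0.3208, 0.2481]
tcp_rot: [0.906, 0.422, 0.0, 0.0]
contact_force: [0.9, -1.0, 1.2]
opening: -0.004
finger_force: 0.0
```

```bash
python3 -c "
from h import *
s=ctrl.get_state();print(s['eef_pos'],s['opening']);plan([.468,.32,.22],95.6)"
```

```text
[ 0.40776213 -0.32076069  0.24807457] -0.003920596020060405
t 1.625 delta [0.5295, -0.3659, 0.0278] [0.0009, 0.0003, -0.7962]
```

Call:
carry_out(deltas=[0.53,-0.366,0.028,0,0,-0.796,0.53,-0.366,0.028,0,0,-0.796,0.53,-0.366,0.028,0,0,-0.796,0.53,-0.366,0.028,0,0,-0.796,0.53,-0.366,0.028,0,0,-0.796])

```text
time: 2.25
eef_pos: [0.4364, -0.0099, 0.2345]
tcp_rot: [0.671, 0.742, 0.0, 0.001]
contact_force: [0.2, 0.2, -0.2]
opening: -0.003
finger_force: 0.0
```

```bash
python3 -c "
from h import *
s=ctrl.get_state();print(s['eef_pos'],s['opening']);plan([.468,.32,.22],95.6)"
```

```text
[ 0.43637181 -0.00985556  0.23454482] -0.00321649386410196
t 2.25 delta [0.3251, 0.0643, 0.0145] [0.0017, 0.0005, 0.0022]
```

Call:
carry_out(deltas=[0.325,0.064,0.0145,0,0,0,0.325,0.064,0.0145,0,0,0,0.325,0.064,0.0145,0,0,0,0.325,0.064,0.0145,0,0,0,0.325,0.064,0.0145,0,0,0])

```text
time: 2.88
eef_pos: [0.4665, 0.3012, 0.2208]
tcp_rot: [0.671, 0.741, 0.0, 0.0]
contact_force: [1.8, -0.5, 0.3]
opening: 0.001
finger_force: 0.0
```

Call:
carry_out(deltas=[0.013,0.002,0,0,0,0,0.013,0.002,0,0,0,0])

```text
time: 3.12
eef_pos: [0.467, 0.3125, 0.2203]
tcp_rot: [0.671, 0.741, -0.0, 0.0]
contact_force: [-0.5, -0.2, 0.2]
opening: 0.001
finger_force: 0.0
```

```bash
python3 - <<'E'
from h import *
s=ctrl.get_state();print(s['eef_pos'],s['tcp_rot'])
im,d=ctrl.read_camera('wrist');cv2.imwrite('pics/w0.png',im[...,::-1]);np.save('w0.npy',d)
C=cloud('wrist',d,s)
h=C[(C[...,2]>.088)&(C[...,2]<.12)&(C[...,1]>.33)&(C[...,1]<.40)&(abs(C[...,0]-.468)<.04)]
print(len(h),h.mean(0),h.min(0),h.max(0))
np.save('w0c.npy',C)
E
```

```text
[0.46699798 0.31253044 0.22025838] [ 6.70984021e-01  7.41471715e-01 -3.62555367e-04  9.12395352e-05]
660 [0.46858527 0.3588876  0.09526843] [0.45825928 0.34778874 0.09061413] [0.47930686 0.3695572  0.09777696]
```

View pics/w0.png

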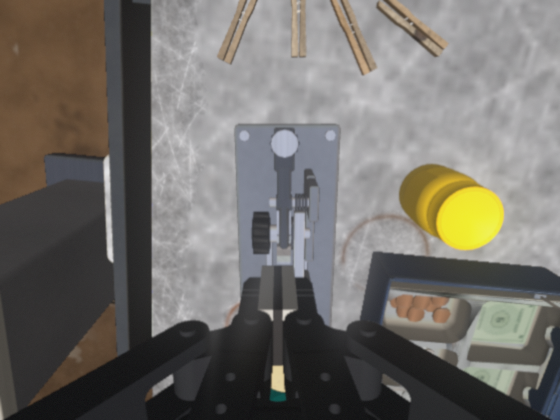

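The wrist view shows the thumb screw head at (285,143), at the +y end of the vice and clear of the fingers. The vice is aligned with the tool axes.

Call:
carry_out(deltas=[0.047,0.0063,0.05,0,0,0,0.047,0.0063,0.105,0,0,0,0.047,0.0063,0.11,0,0,0,0.047,0.0063,0.11,0,0,0])

```text
time: 3.68
eef_pos: [0.4699, 0.3585, 0.1119]
tcp_rot: [0.672, 0.74, 0.001, 0.0]
contact_force: [-0.8, -0.7, 1.1]
opening: 0.002
finger_force: 0.0
```

Call:
carry_out(deltas=[0,0,0.003,0,0,0,0,0,0.006,0,0,0,0,0,0.008,0,0,0,0,0,0.01,0,0,0])

```text
time: 4.18
eef_pos: [0.469, 0.3596, 0.1007]
tcp_rot: [0.672, 0.741, 0.0, 0.0]
contact_force: [-0.2, 0.2, -0.7]
opening: -0.001
finger_force: 0.0
```

Call:
carry_out(deltas=[0,0,0.001,0,0,0,0,0,0.002,0,0,0,0,0,0.002,0,0,0])

```text
time: 4.55
eef_pos: [0.4688, 0.3595, 0.0983]
tcp_rot: [0.672, 0.741, -0.0, -0.0]
contact_force: [1.4, -0.4, 0.2]
opening: -0.004
finger_force: 0.0
```

Call:
carry_out(deltas=[0,0,0.001,0,0,0,0,0,0.0015,0,0,0,0,0,0.0015,0,0,0])

```text
time: 4.92
eef_pos: [0.4689, 0.3595, 0.0969]
tcp_rot: [0.672, 0.741, -0.0, -0.0]
contact_force: [-0.4, -0.1, 0.4]
opening: -0.001
finger_force: 0.0
```

Call:
carry_out(deltas=[0,0,0.001,0,0,0,0,0,0.0015,0,0,0,0,0,0.0015,0,0,0])

```text
time: 5.3
eef_pos: [0.4691, 0.3596, 0.0959]
tcp_rot: [0.672, 0.741, 0.0, 0.0]
contact_force: [-0.5, -1.2, 3.6]
opening: 0.004
finger_force: 1.5
```

Call:
carry_out(deltas=[0.0003,0,0.001,0,0,0,0.0005,0,0.0015,0,0,0,0.0005,0,0.0015,0,0,0])

```text
time: 5.68
eef_pos: [0.4691, 0.3601, 0.0949]
tcp_rot: [0.672, 0.741, 0.0, 0.0]
contact_force: [-1.7, -1.0, 5.7]
opening: 0.002
finger_force: 2.8
```

Call:
carry_out(deltas=[0.0003,0,0.001,0,0,0,0.0006,0,0.0015,0,0,0,0.0006,0,0.0015,0,0,0])

```text
time: 6.05
eef_pos: [0.4691, 0.3607, 0.0936]
tcp_rot: [0.672, 0.741, 0.0, 0.0]
contact_force: [-1.9, -1.2, 6.7]
opening: 0.002
finger_force: 3.0
```

Call:
carry_out(deltas=[0.0005,0,0.001,0,0,0,0.001,0,0.002,0,0,0,0.001,0,0.002,0,0,0])

```text
time: 6.42
eef_pos: [0.4689, 0.3618, 0.0911]
tcp_rot: [0.672, 0.741, 0.0, 0.0]
contact_force: [-1.4, -0.3, 5.0]
opening: -0.001
finger_force: 2.3
```

Call:
carry_out(deltas=[0.0005,0,0.001,0,0,0,0.0008,0,0.0015,0,0,0,0.0008,0,0.0015,0,0,0])

```text
time: 6.8
eef_pos: [0.4688, 0.3625, 0.0892]
tcp_rot: [0.672, 0.741, 0.0, 0.0]
contact_force: [-1.2, -1.1, 5.6]
opening: -0.002
finger_force: 2.5
```

Call:
carry_out(deltas=[0.0005,0,0.001,0,0,0,0.0005,0,0.001,0,0,0])

```text
time: 7.05
eef_pos: [0.4688, 0.3629, 0.0881]
tcp_rot: [0.672, 0.741, 0.0, 0.0]
contact_force: [-1.2, -1.6, 5.9]
opening: -0.0
finger_force: 2.5
```

Call:
carry_out(deltas=[0.0002,0,0.0004,0,0,0,0.0002,0,0.0004,0,0,0])

```text
time: 7.3
eef_pos: [0.4688, 0.363, 0.0878]
tcp_rot: [0.672, 0.741, 0.0, 0.0]
contact_force: [-0.5, -1.4, 5.9]
opening: -0.003
finger_force: 2.6
```

```bash
python3 - <<'E'
from h import *
im,d=ctrl.read_camera('side');cv2.imwrite('pics/s1.png',cv2.resize(im[230:350,250:350,::-1],(500,600),interpolation=cv2.INTER_CUBIC))
s=ctrl.get_state();print(s['time'],s['eef_pos'],s['contact_force'])
E
```

```text
7.35 [0.46875826 0.36302237 0.08781238] [-1.28914461 -1.28672325  5.14472798]
```

Call:
carry_out(deltas=[0,0,0,0,0,0,0,0,0,0,0,0,0,0,0,0,0,0,0,0,0,0,0,0,0,0,0,0,0,0])

```text
time: 7.98
eef_pos: [0.4688, 0.363, 0.0878]
tcp_rot: [0.672, 0.741, 0.0, 0.0]
contact_force: [-0.8, -1.7, 5.1]
opening: -0.001
finger_force: 2.6
```

Call:
carry_out(deltas=[0,0,0,0,0,0,0,0,0,0,0,0,0,0,0,0,0,0,0,0,0,0,0,0,0,0,0,0,0,0])

```text
time: 8.6
eef_pos: [0.4688, 0.363, 0.0878]
tcp_rot: [0.672, 0.741, 0.0, 0.0]
contact_force: [-1.9, -1.6, 5.1]
opening: 0.003
finger_force: 2.6
```

```bash
python3 - <<'E'
from h import *
s=ctrl.get_state();print(s['time'],s['eef_pos'],s['contact_force'])
im,d=ctrl.read_camera('side');b=cv2.resize(im[230:350,250:350,::-1],(400,480),interpolation=cv2.INTER_CUBIC)
a=cv2.resize(cv2.imread('pics/side0.png')[230:350,250:350],(400,480),interpolation=cv2.INTER_CUBIC)
cv2.imwrite('pics/s2.png',np.hstack([a,b]))
E
```

```text
8.6 [0.46876498 0.36302978 0.08782644] [-1.94542585 -1.60239957  5.10074495]
```

View pics/s2.png

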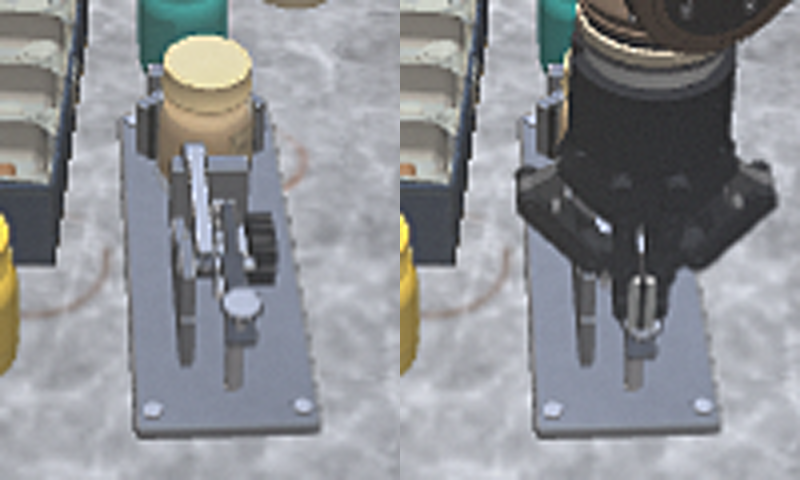

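Call:
carry_out(deltas=[0.0002,0,0.0003,0,0,0,0.0002,0,0.0003,0,0,0])

```text
time: 8.9
eef_pos: [0.4688, 0.3631, 0.0878]
tcp_rot: [0.672, 0.741, -0.0, 0.0]
contact_force: [-1.9, -2.2, 6.0]
opening: -0.001
finger_force: 3.1
```

```bash
python3 - <<'E'
from h import *
s=ctrl.get_state();print(s['time'],s['eef_pos'],s['contact_force'])
im,d=ctrl.read_camera('wrist');cv2.imwrite('pics/w1.png',im[...,::-1])
E
```

```text
8.9 [0.4688108  0.36305378 0.08777773] [-1.90551754 -2.20619834  6.02406137]
```

View pics/w1.png

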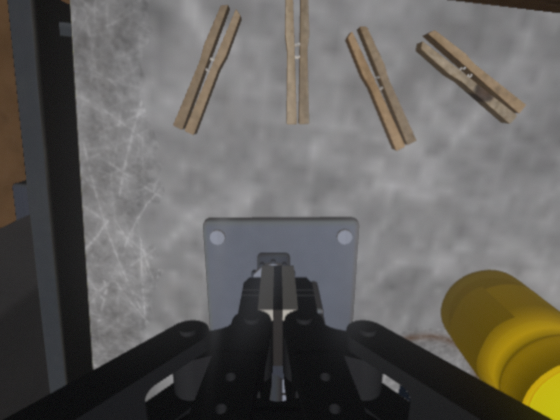

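Position no longer changes and force rose slightly, so the pawl is at its stop. I'll hold there.

Call:
carry_out(deltas=[0,0,0,0,0,0,0,0,0,0,0,0,0,0,0,0,0,0,0,0,0,0,0,0,0,0,0,0,0,0])

```text
time: 9.57
eef_pos: [0.4688, 0.3631, 0.0878]
tcp_rot: [0.672, 0.741, -0.0, 0.0]
contact_force: [-1.5, -1.3, 6.2]
opening: -0.001
finger_force: 3.1
```

Call:
carry_out(deltas=[0,0,0,0,0,0,0,0,0,0,0,0,0,0,0,0,0,0,0,0,0,0,0,0,0,0,0,0,0,0])

```text
time: 10.2
eef_pos: [0.4688, 0.3631, 0.0878]
tcp_rot: [0.672, 0.741, -0.0, 0.0]
contact_force: [-1.0, -2.0, 7.2]
opening: 0.005
finger_force: 3.1
```

Call:
carry_out(deltas=[0,0,0,0,0,0,0,0,0,0,0,0,0,0,0,0,0,0,0,0,0,0,0,0,0,0,0,0,0,0])

```text
time: 10.82
eef_pos: [0.4688, 0.3631, 0.0878]
tcp_rot: [0.672, 0.741, -0.0, 0.0]
contact_force: [-1.6, -1.2, 5.8]
opening: 0.003
finger_force: 3.1
```

Call:
carry_out(deltas=[0,0,-0.01,0,0,0,0,0,-0.06,0,0,0,0,0,-0.12,0,0,0,-0.03,0,-0.132,0,0,0,-0.05,0,-0.132,0,0,0])

```text
time: 11.45
eef_pos: [0.474, 0.3131, 0.2205]
tcp_rot: [0.672, 0.741, 0.001, 0.0]
contact_force: [0.4, -0.1, 0.4]
opening: -0.001
finger_force: 0.0
```

```bash
python3 - <<'E'
from h import *
s=ctrl.get_state();print(s['time'],s['eef_pos'],s['contact_force'])
im,d=ctrl.read_camera('wrist');b=im[...,::-1]
a=cv2.imread('pics/w0.png');cv2.imwrite('pics/w2.png',cv2.resize(np.hstack([a[90:330,200:360],b[90:330,200:360]]),(800,600)))
im,d=ctrl.read_camera('side');C=cloud('side',d);
j=C[(abs(C[...,0]-.49)<.04)&(abs(C[...,1]-.17)<.05)&(C[...,2]>.098)&(C[...,2]<.11)];print(j.min(0),j.max(0),len(j))
E
```

```text
11.45 [0.47395829 0.31311286 0.22046895] [ 0.41058275 -0.09924483  0.3756573 ]
[0.46458065 0.14863899 0.09808297] [0.51486546 0.20057699 0.10756473] 249
```

View pics/w2.png

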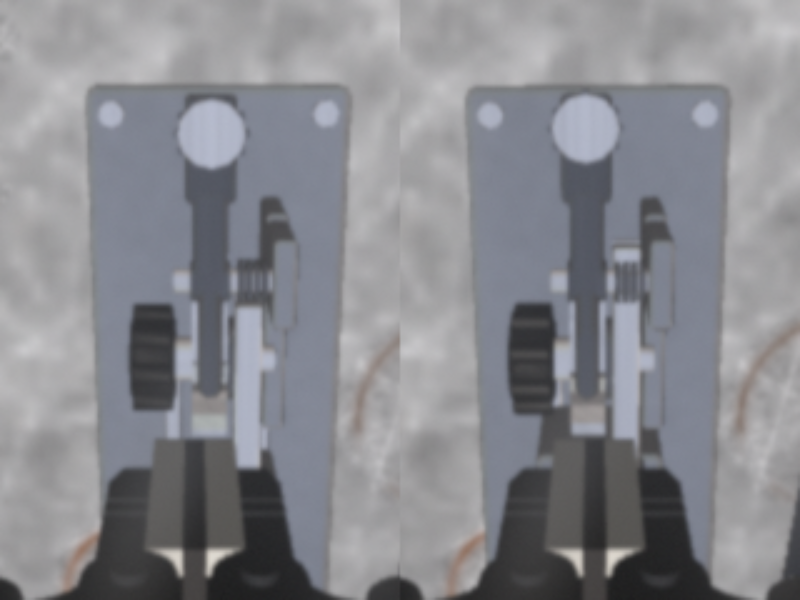

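Comparing before (left) and after (right), the rack bar's end has moved about 20 mm to +y and the screw head is back up, so the jaw is fully backed off. The jar is still standing at (0.490, 0.174).

```bash
python3 -c "
from h import *
plan([.490,.174,.22],95.6)"
```

```text
t 11.55 delta [-0.1388, 0.0039, -0.0023] [-0.0025, 0.0007, -0.002]
```

Call:
carry_out(deltas=[-0.06,0.004,0,0,0,0,-0.12,0.004,0,0,0,0,-0.139,0.004,0,0,0,0,-0.139,0.004,0.04,0,0,0,-0.139,0.004,0.06,0,0,0], grip=100, grip_force=40)

```text
time: 12.18
eef_pos: [0.4892, 0.1757, 0.1557]
tcp_rot: [0.672, 0.741, -0.002, -0.002]
contact_force: [0.5, -0.3, -0.2]
opening: 0.998
finger_force: 0.0
```

```bash
python3 - <<'E'
from h import *
s=ctrl.get_state();print(s['eef_pos'],s['opening'])
im,d=ctrl.read_camera('wrist');cv2.imwrite('pics/w3.png',im[...,::-1])
C=cloud('wrist',d,s);j=C[(abs(C[...,0]-.49)<.04)&(abs(C[...,1]-.175)<.05)&(C[...,2]>.098)&(C[...,2]<.108)]
print(len(j),j.min(0),j.max(0)); plan([.49,.174,.072],95.6)
E
```

```text
[0.48924229 0.17567038 0.15573425] 0.9980435435379252
6170 [0.46484897 0.14671055 0.09802678] [0.51660961 0.19913144 0.1052319 ]
t 12.225 delta [-0.0018, 0.0029, 0.0811] [-0.0096, -0.0004, -0.0002]
```

View pics/w3.png

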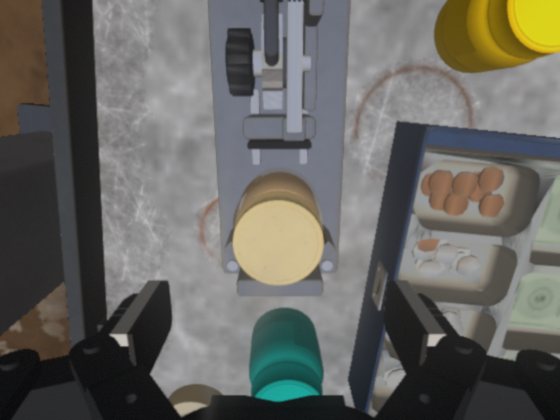

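The wrist view shows the cream-lidded clamped jar at (279,240) between the V jaw and the moving jaw, with a gap now on the jaw side. The blue box is at the right, so I'll narrow the opening a little before going down.

Call:
carry_out(deltas=[-0.002,0.003,0.03,0,0,0,-0.002,0.003,0.06,0,0,0,-0.002,0.003,0.08,0,0,0,-0.002,0.003,0.084,0,0,0,-0.002,0.003,0.084,0,0,0], grip=85)

```text
time: 12.85
eef_pos: [0.4942, 0.1743, 0.0753]
tcp_rot: [0.671, 0.741, -0.0, -0.0]
contact_force: [0.1, -0.2, -0.8]
opening: 0.846
finger_force: 0.0
```

Call:
carry_out(deltas=[0,0,0,0,0,0,0,0,0,0,0,0,0,0,0,0,0,0,0,0,0,0,0,0,0,0,0,0,0,0], grip=0, grip_force=40)

```text
time: 13.48
eef_pos: [0.4937, 0.1744, 0.0766]
tcp_rot: [0.672, 0.741, -0.0, -0.001]
contact_force: [-4.7, 1.0, 6.2]
opening: 0.603
finger_force: 41.1
```

Call:
carry_out(deltas=[0,0,-0.005,0,0,0,0,0,-0.015,0,0,0,0,0,-0.03,0,0,0,0,0,-0.06,0,0,0,0,0,-0.09,0,0,0], grip_force=55)

```text
time: 14.1
eef_pos: [0.4947, 0.1737, 0.1672]
tcp_rot: [0.672, 0.741, 0.001, 0.001]
contact_force: [-0.3, 0.7, -2.5]
opening: 0.602
finger_force: 57.6
```

```bash
python3 - <<'E'
from h import *
s=ctrl.get_state();print(s['eef_pos'],s['opening'],s['contact_force'],s['finger_force'])
C=cloud('top',np.load('top0.npy'))
f=C[(C[...,2]<.009)&(abs(C[...,0]-.51)<.045)&(abs(C[...,1]+.415)<.05)&(C[...,2]>.002)]
print('floor',f.min(0),f.max(0))
t=C[(C[...,2]<.03)&(C[...,2]>.013)&(abs(C[...,0]-.51)<.075)&(abs(C[...,1]+.41)<.075)];print('walls',t.min(0),t.max(0),len(t))
im=cv2.imread('pics/top0.png');h=cv2.cvtColor(im,cv2.COLOR_BGR2HSV)
c=im[227,394];print(c)
m=(np.abs(im.astype(int)-c).max(-1)<40).astype(np.uint8);n,l,st,ce=cv2.connectedComponentsWithStats(m);k=l[227,394];print(st[k],ce[k])
print(px2w('top',ce[k],C[227,394,2]*0+np.load('top0.npy')[int(ce[k][1]),int(ce[k][0])]))
plan([.46,.05,.17],60)
im,d=ctrl.read_camera('side');cv2.imwrite('pics/s3.png',cv2.resize(im[130:330,200:380,::-1],(540,600)))
E
```

```text
[0.49468764 0.17368803 0.16720182] 0.602233569587204 [-0.27291075  0.65231499 -2.51168293] 57.595108231762424
floor [ 0.46593579 -0.46490379  0.00200519] [ 0.55494353 -0.36504043  0.00897832]
walls [ 0.44039532 -0.48495472  0.01307587] [ 0.56064283 -0.35068071  0.02961368] 274
[ 53  77 111]
[ 372  209   44   43 1542] [394.34824903 229.05317769]
[ 0.50089743 -0.40985424  0.00853209]
t 14.1 delta [-0.1197, -0.0466, -0.0028] [0.0019, -0.0002, 0.6215]
```

View pics/s3.png

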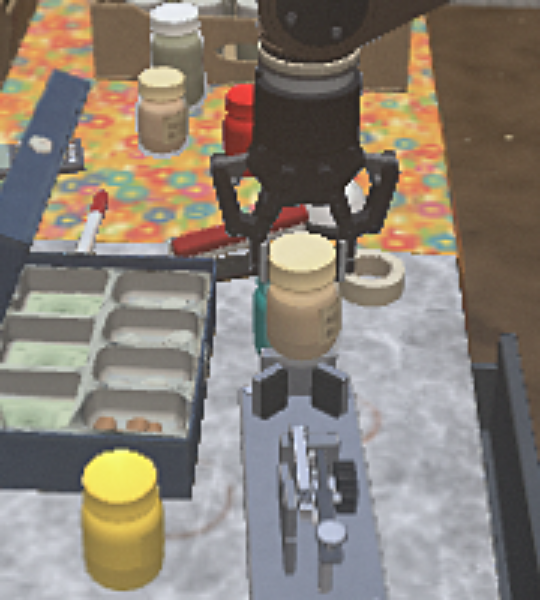

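Side view: the jar hangs upright in the fingers, at about (300,300), above the empty vice. Next I carry it to the tray, whose centre is at (0.501, -0.410).

Call:
carry_out(deltas=[-0.02,0,-0.03,0,0,0.08,-0.065,-0.006,-0.053,0,0,0.2,-0.115,-0.01,-0.053,0,0,0.32,-0.17,-0.015,-0.053,0,0,0.44,-0.225,-0.02,-0.053,0,0,0.56])

```text
time: 14.78
eef_pos: [0.4964, -0.0539, 0.2189]
tcp_rot: [0.851, 0.525, 0.001, 0.001]
contact_force: [1.0, -0.2, -3.3]
opening: 0.598
finger_force: 57.9
```

```bash
python3 -c "
from h import *
s=ctrl.get_state();print(s['eef_pos'],s['opening'],s['finger_force']);plan([.501,-.41,.22],60)"
```

```text
[ 0.49636555 -0.05386398  0.2188513 ] 0.5976395151294445 57.90678032906726
t 14.775 delta [-0.3161, 0.1641, -0.0008] [0.0023, -0.0002, 0.0579]
```

Call:
carry_out(deltas=[-0.047,0.024,0,0,0,0.05,-0.094,0.049,0,0,0,0.05,-0.142,0.074,0,0,0,0.05,-0.19,0.1,0,0,0,0.05,-0.238,0.124,0,0,0,0.05])

```text
time: 15.4
eef_pos: [0.5011, -0.3225, 0.2186]
tcp_rot: [0.863, 0.505, 0.0, 0.001]
contact_force: [1.6, 0.2, -1.6]
opening: 0.6
finger_force: 57.9
```

Call:
carry_out(deltas=[-0.035,0.02,0,0,0,0,-0.06,0.035,0,0,0,0,-0.068,0.04,0,0,0,0,-0.068,0.04,0,0,0,0,-0.068,0.04,0,0,0,0])

```text
time: 16.02
eef_pos: [0.5029, -0.3979, 0.2182]
tcp_rot: [0.863, 0.505, 0.0, -0.0]
contact_force: [0.8, -1.6, -1.9]
opening: 0.599
finger_force: 57.9
```

```bash
python3 - <<'E'
from h import *
s=ctrl.get_state();print(s['eef_pos'],s['opening'],s['finger_force'],s['contact_force']);plan([.501,-.41,.09],60)
im,d=ctrl.read_camera('side');cv2.imwrite('pics/s4.png',cv2.resize(im[70:220,220:380,::-1],(640,600)))
E
```

```text
[ 0.50293512 -0.39792059  0.21818822] 0.5991935972399579 57.90764122037217 [ 0.80184913 -1.6077496  -1.8929705 ]
t 16.025 delta [-0.0115, 0.0043, 0.1282] [-0.0005, -0.0004, 0.0127]
```

View pics/s4.png

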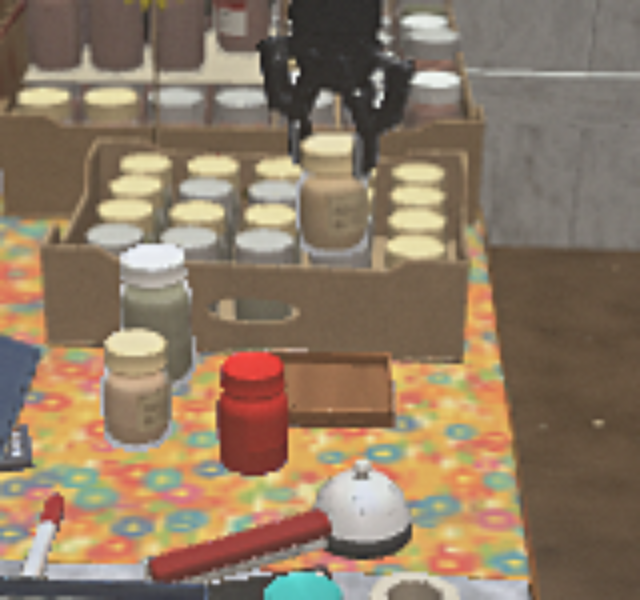

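Side view: the jar is upright in the fingers at (335,195), above the brown tray at (340,385). The red, spare and pickle jars are clear of it, so I go down.

Call:
carry_out(deltas=[-0.006,0.002,0.04,0,0,0,-0.0115,0.004,0.08,0,0,0,-0.0115,0.004,0.115,0,0,0,-0.0115,0.004,0.135,0,0,0,-0.0115,0.004,0.138,0,0,0])

```text
time: 16.7
eef_pos: [0.5002, -0.4099, 0.0789]
tcp_rot: [0.863, 0.505, -0.0, -0.001]
contact_force: [0.4, -0.2, -2.1]
opening: 0.6
finger_force: 57.9
```

Call:
carry_out(deltas=[0,0,0.002,0,0,0,0,0,0.004,0,0,0,0,0,0.006,0,0,0,0,0,0.007,0,0,0])

```text
time: 17.2
eef_pos: [0.5007, -0.4113, 0.0736]
tcp_rot: [0.863, 0.505, 0.0, 0.0]
contact_force: [-0.1, -0.2, -2.0]
opening: 0.604
finger_force: 57.9
```

Call:
carry_out(deltas=[0,0,0.0015,0,0,0,0,0,0.0025,0,0,0,0,0,0.0025,0,0,0])

```text
time: 17.58
eef_pos: [0.5005, -0.4111, 0.0706]
tcp_rot: [0.863, 0.505, -0.0, -0.0]
contact_force: [-0.0, -0.9, -2.4]
opening: 0.598
finger_force: 57.9
```

Call:
carry_out(deltas=[0,0,0.001,0,0,0,0,0,0.001,0,0,0])

```text
time: 17.82
eef_pos: [0.5007, -0.4113, 0.0699]
tcp_rot: [0.863, 0.505, 0.0, 0.0]
contact_force: [-1.5, 0.2, -2.3]
opening: 0.603
finger_force: 58.0
```

Call:
carry_out(deltas=[0,0,0.001,0,0,0,0,0,0.001,0,0,0])

```text
time: 18.08
eef_pos: [0.5007, -0.4114, 0.0698]
tcp_rot: [0.863, 0.505, -0.0, 0.0]
contact_force: [-1.9, 1.9, 4.2]
opening: 0.601
finger_force: 58.7
```

Call:
carry_out(deltas=[0,0,0.001,0,0,0,0,0,0.001,0,0,0])

```text
time: 18.32
eef_pos: [0.5007, -0.4115, 0.0697]
tcp_rot: [0.863, 0.505, -0.0, 0.0]
contact_force: [-2.8, 2.4, 8.2]
opening: 0.601
finger_force: 59.2
```

The jar is down on the tray floor at the expected height. I release and retreat.

Call:
carry_out(deltas=[0,0,-0.0015,0,0,0,0,0,-0.0015,0,0,0,0,0,-0.0015,0,0,0,0,0,-0.0015,0,0,0], grip=90)

```text
time: 18.82
eef_pos: [0.5006, -0.4111, 0.0689]
tcp_rot: [0.863, 0.505, 0.0, -0.0]
contact_force: [0.9, -0.9, -0.2]
opening: 0.9
finger_force: 0.0
```

Call:
carry_out(deltas=[0,0,-0.02,0,0,0,0,0,-0.06,0,0,0,0,0,-0.12,0,0,0,0,0,-0.16,0,0,0,0,0,-0.16,0,0,0])

```text
time: 19.45
eef_pos: [0.5026, -0.4132, 0.2367]
tcp_rot: [0.863, 0.505, 0.001, 0.006]
contact_force: [-0.3, 1.5, -0.3]
opening: 0.9
finger_force: 0.0
```

```bash
python3 - <<'E'
from h import *
s=ctrl.get_state();print(s['time'],s['eef_pos'],s['opening'],s['contact_force'])
im,d=ctrl.read_camera('side');cv2.imwrite('pics/s5.png',cv2.resize(im[110:230,240:360,::-1],(600,600)))
C=cloud('side',d);j=C[(abs(C[...,0]-.5)<.05)&(abs(C[...,1]+.41)<.045)&(C[...,2]>.085)&(C[...,2]<.11)];print(j.min(0),j.max(0),len(j))
E
```

```text
19.45 [ 0.50256155 -0.41318342  0.23668088] 0.8998468414108827 [-0.30747915  1.49125497 -0.30961758]
[ 0.47317935 -0.43694157  0.08528885] [ 0.5230487  -0.37893566  0.10068102] 117
```

View pics/s5.png

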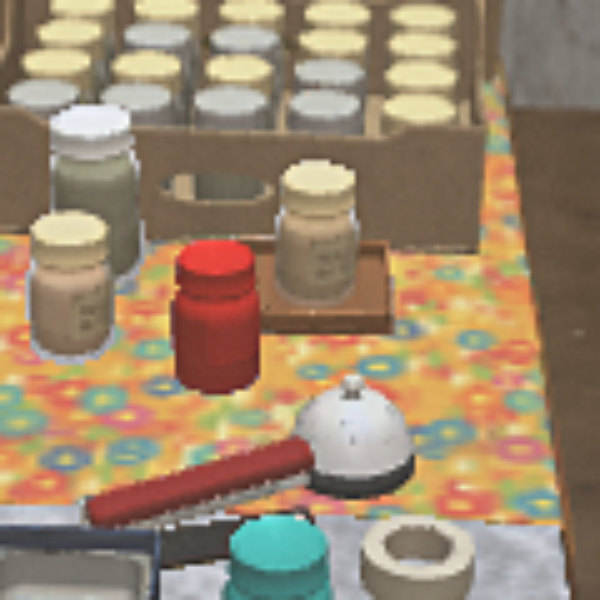

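The jar stands upright in the tray at (317,230), and the arm is clear.

```bash
python3 -c "
from plant import ctrl
print(ctrl.sign_off())"
```

```text
the job is handed in; nothing more can be done
None
```

I pressed the pawl (wrist force no more than about 7 N), the jaw backed off fully, and the jar now stands upright in the wooden tray; I handed the job in at about 19.5 s, and no verdict came back.

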